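Load four laser-marking nests with the parts that fit them

ROBOT

A 6-joint arm with a two-finger parallel gripper is mounted at the origin on a cart in front of the work surface, level with it; the furniture and walls round the work are solid. World frame = base frame: x ahead of the robot, y to its left, z up, the work surface at z = 0. Lengths are in mm, angles in rad, forces in N, time in s.
With the tool pointing down it reaches from about 350 to 875 mm from the base axis. Payload 4.2 kg.
Tool frame: the origin (TCP) lies midway between the tips of the shut fingers; the grasp point (between the pads) lies 19 mm behind it; x points along the fingers, y is the direction in which the jaws open and shut, and the axes are right-handed (so a half turn about x gives the same grasp; the last joint's range is limited). The gripper opens to 85 mm and grips with 20 to 120 N. Pads are 22 mm wide; open, the fingers measure 114 mm over their backs; the gripper's body (76 mm by 85 mm) begins 54 mm behind the grasp point. The pads swing forward as they close: fully open they stand 13 mm farther back than shut.
Start: joints at [1.49, 0.385, 0.008, 0, -1.194, -0.259], TCP at [208.279, 589.253, 231.312] pointing down, gripper open.
Joint ranges: [-3.14, 3.14], [-1.21, 2.06], [-1.07, 1.41], [-3.16, 2.05], [-2.99, -0.16], [-3.1, 3.1]. Speed limits (rad/s): [2.79, 2.79, 3.14, 3.14, 3.14, 3.14].

INTERFACE

Orientations are given as a unit quaternion [x, y, z, w].
In Python, from bench import readout, imaging, arm gives the robot as it stands.
- The arm moves only by the tool arm_command, never from a script. Its argument "increments" is a list of rows, each a list of 3 entries, a list of its own where there are three numbers: the turn, a rotation vector about the world's x, y, z in degrees, then the shift along the world's x, y, z in mm, then the closure, from 0 (fully open) to 1 (shut). In form: [[[ax, ay, az], [tx, ty, tz], fingers], ...]. A call has exactly 5 rows; each row is the pose to reach, as a shift and turn from the pose measured when the call began; what a row does not reach only later rows make up. A row lasts 1/10 s, in which the tool goes at most 50 mm and 8.59 degrees, less where a joint would pass 70% of its speed; a pose out of reach is approached as far as the arm can. A call with a gripper value outside its range is refused whole. The fingers move at their own pace and stop on an object; the grip force is fixed at half the most. Time passes only in rows, so rows that repeat a pose let the fingers close, or fill a call up. It gives the time, the measured TCP pose, the force and the opening at its end, in the units of the state.
- readout.read_state(): the state, without advancing time (a new reading comes with each control period).
- imaging.get_image(name): name is "scene" or "top"; returns (picture, depth): 384x512x3 uint8, blue, green, red; 384x512 float32, mm along the optical axis (not along the pixel's ray), 0 where there is no reading.
- imaging.camera_info(name): a dict with "vfov" (degrees; the focal length in pixels is half the picture's height over the tangent of half this angle, whatever the lens; pixels are square), "cx", "cy" (the principal point, pixels), "eye" and "rotation" of the camera in the world. Camera axes: x right, y down, z forward; pixel columns grow to the right and rows downward; lengths in mm; the calibration is good to about 2 mm. A picture is of the moment at which its call begins. camera_info takes no time and is no camera call.
- arm.job_done(): hands the job in, once; it reports no verdict.
The state is a dict: "clock": time; "joints": joint angles; "joint_vel": joint speeds; "joint_efforts": joint torques, N m; "position": TCP position; "ee_rot": TCP orientation; "contact_force": force on the tool from outside, world axes, zero at the start; "wrist_torque": the same for the moment, N m; "gripper_width": finger opening in mm.
Only numpy, scipy, OpenCV 4.12 (cv2) and the standard library are available. Lean on these libraries where they do the work, as an engineer would, in place of code of your own. Each camera call takes 0.05 s, during which the arm holds its last target. There are 200 camera calls.

TASK

Load the nests for the next laser-marking run: put the flange, the black knob, the drilled block and the shaft each into the nest made for it, the same way up as they lie now, fully down on the nest's floor between its black locators, and let go. The little tan bush and the white tag belong to other jobs: leave them where they lie.

Things in the scene. Friction and masses are not known exactly. Their poses are not given: they have to be found in the camera images.
- flange: White turned flange lying on its disc: disc 62 mm round and 11 mm thick, with a hub 36 mm round on top of it (whole height 21 mm) with an open bore. Grip it across the hub, whose lowest 1 mm is best left free. Origin at the centre of the underside, z up; may be turned any way. About 0.06 kg.
- knob: Black round knob with a small brass-coloured insert on top, 40 mm round, 26 mm high, standing on its flat underside. Origin at the centre of the underside, z up. About 0.03 kg.
- block: White drilled block, 30 mm (its x) by 45 mm (its y) by 20 mm high, with two dark holes in the top. Origin at the centre of the underside, z up. Grip it across its 30 mm width (along its x). About 0.07 kg.
- shaft: Pale grey stepped shaft lying on its side, 80 mm long (along its y), 22 mm wide and high at the collar; it does not roll. Origin under its middle at bench level, y along the shaft, z up. Grip it at the middle across its width (along its x). Either end may go to either end of the nest. About 0.12 kg.
- flange_nest: The larger round nest: square aluminium base plate 90 x 90 mm, 8 mm thick, with a black ring on it, 72 mm inside and 84 mm outside diameter, 6 mm high. The flange's disc goes inside the ring, down on the plate; the floor is 8 mm and the ring's top 14 mm above the bench. Fixed to the bench. Origin at the centre of the base plate's underside, z up.
- knob_nest: The smaller round nest: square aluminium base plate 68 x 68 mm, 8 mm thick, with a black ring on it, 50 mm inside and 62 mm outside diameter, 6 mm high. The knob stands inside the ring on the plate; floor 8 mm, ring top 14 mm above the bench. Fixed to the bench. Origin at the centre of the base plate's underside, z up.
- block_nest: The rectangular nest: aluminium base plate 64 mm (its x) by 80 mm (its y), 8 mm thick, with six black rails 6 mm high that enclose a space of 40 mm (x) by 55 mm (y). The block goes between them with its y along the nest's y, either way round; floor 8 mm, rail tops 14 mm above the bench. Fixed to the bench. Origin at the centre of the base plate's underside, z up.
- shaft_nest: The long nest: aluminium base plate 54 mm (its x) by 112 mm (its y), 8 mm thick, with two pairs of black cheeks 32 mm apart (in x) and a black stop at each end, 90 mm apart (in y), all 6 mm high, the middle open. The shaft lies along the nest's y between the cheeks and stops; floor 8 mm, cheek tops 14 mm above the bench. Fixed to the bench. Origin at the centre of the base plate's underside, z up.
- bush: Small tan bush, 24 mm round, 25 mm high, standing near the parts; not to be moved. Origin at the centre of its underside.
- tag: White tag with a dark face, 25 x 60 x 9 mm, lying flat between the nests and the parts; not to be moved. Origin at the centre of its underside, y along it.

How it is judged (in metres and radians):
At the end, for the whole second after the job is handed in: Flange, knob, block and shaft each lie in their own nest: upright within 0.1 rad, within 9 mm of its centre, underside within 2.5 mm of its floor, block and shaft along it within 0.3 rad, released and at rest. Bush and tag were never moved by more than 20 mm (horizontal distance between flange and flange_nest below 0.009 m and z of flange in the frame of flange_nest between 0.005 and 0.0105 m and angle between each of flange, knob, block, shaft's own z axis and vertical below 0.1 rad and linear speed of each of flange, knob, block, shaft below 0.02 m/s and horizontal distance between knob and knob_nest below 0.009 m and z of knob in the frame of knob_nest between 0.005 and 0.0105 m and horizontal distance between block and block_nest below 0.009 m and z of block in the frame of block_nest between 0.005 and 0.0105 m and angle between the y axis of block and the y axis of block_nest, either way round below 0.3 rad and horizontal distance between shaft and shaft_nest below 0.009 m and z of shaft in the frame of shaft_nest between 0.005 and 0.0105 m and angle between the y axis of shaft and the y axis of shaft_nest, either way round below 0.3 rad); the robot touches nothing.
It fails at once if the bush is shifted by more than 20 mm (distance of bush from where it was at the start of the episode above 0.02 m).
It fails at once if the tag is shifted by more than 20 mm (distance of tag from where it was at the start of the episode above 0.02 m).
It also fails if it takes over 96 s, if anything falls off the work surface, if the arm or the gripper's body presses on something with over 40 N, if the wrist force passes 120 N, or if a joint passes its speed limit or range.

## Working session

There is one attempt and no reset: what is moved stays moved. The work goes in short steps, Python scripts to look and compute and a tool call to move; the robot and the scene stay as the last step left them, time stands still between calls to the robot, and variables do not carry over. Pictures are saved under pics/ and viewed, about 12 in all and at most 16, crops included, and the job is handed in when it is done.

Besides the shell and the picture viewer there is one more tool, called after "Request:" as name(argument=value, ...), one argument or row to a line, values as JSON. arm_command: Moves the arm, as the interface text tells. Its arguments: {"type":"object","properties":{"increments":{"type":"array","items":{"type":"array"}}},"required":["increments"]}

```bash
mkdir -p pics; cat > h.py <<'E'
import numpy as np, cv2
from bench import readout, imaging, arm
def K(n):
    c=imaging.camera_info(n); f=192/np.tan(np.radians(c["vfov"])/2)
    return f,c["cx"],c["cy"],np.array(c["eye"]),np.array(c["rotation"]),c
def ray(n,u,v,z):
    f,cx,cy,e,R,_=K(n); d=R@np.array([(u-cx)/f,(v-cy)/f,1.]); return e+d*(z-e[2])/d[2]
def cloud(n,dep):
    f,cx,cy,e,R,_=K(n); v,u=np.mgrid[:384,:512]
    return np.stack([(u-cx)/f*dep,(v-cy)/f*dep,dep],-1)@R.T+e
E
python3 - <<'E'
from h import *
for n in("scene","top"):
    p,d=imaging.get_image(n); np.savez(f"{n}0.npz",p=p,d=d)
    cv2.imwrite(f"pics/{n}0.png",p); print(K(n)[5])
    if n=="top": cv2.imwrite("pics/top0.png",cv2.resize(p,(800,600),interpolation=cv2.INTER_CUBIC))
s=readout.read_state();print(s)
E
```

```text
{'vfov': 49.21955102890385, 'cx': 250.01742162896534, 'cy': 192.7346574078329, 'eye': array([308.47056466, 520.72280885, 830.69524601]), 'rotation': array([-0.28796038,  0.91258446, -0.27593111,  0.09016892])}
{'vfov': 53.186769457931696, 'cx': 261.5377327605414, 'cy': 185.0367582327933, 'eye': array([474.67599982, 136.46046872, 882.05813218]), 'rotation': array([-0.69821022,  0.71214528, -0.05030382,  0.05311426])}
{'clock': 0.1, 'joints': array([ 1.48957600e+00,  3.85487821e-01,  6.75942279e-03, -4.24575201e-04,
       -1.19398919e+00, -2.58650311e-01]), 'joint_vel': array([ 5.74458308e-05, -4.01156680e-03,  3.33792196e-03,  2.69639850e-03,
        3.52448969e-04, -1.29529631e-03]), 'joint_efforts': array([-1.14885061e-04, -3.93316591e+01,  1.88930798e+01,  4.19794276e+00,
       -2.57381485e-03,  3.06086164e-06]), 'position': array([208.13658373, 588.77565849, 230.32638512]), 'ee_rot': array([-0.69683291,  0.12032838,  0.6969905 ,  0.11895046]), 'contact_force': array([ 0.45084812, -0.9837495 ,  0.04953119]), 'wrist_torque': array([-0.00849946,  0.03389258,  0.05278076]), 'gripper_width': 85.52490922806284}
```

View pics/top0.png

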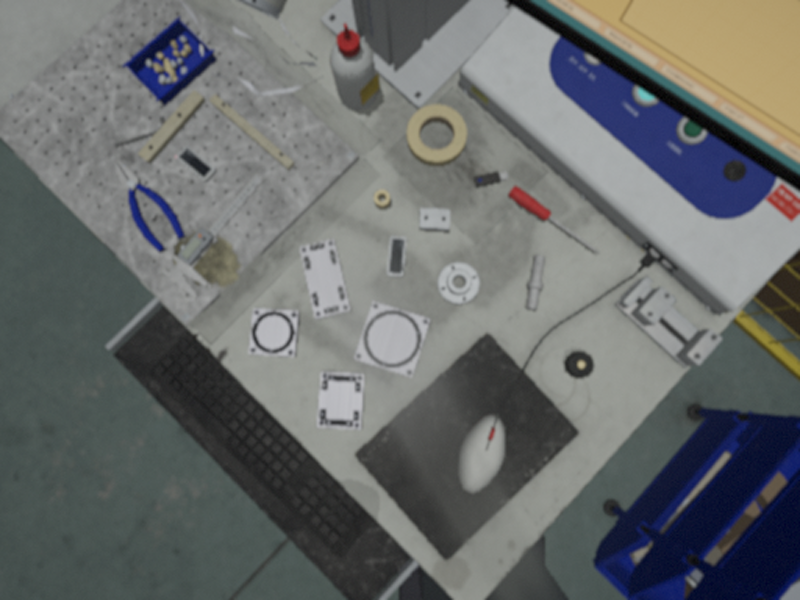

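View pics/scene0.png

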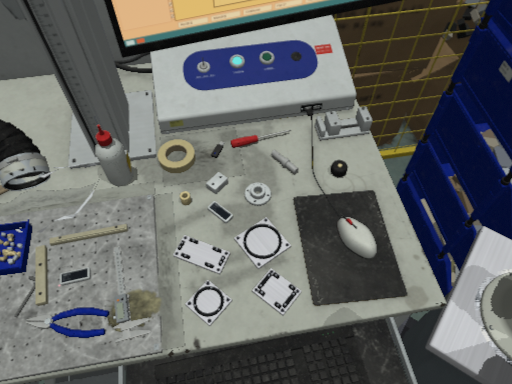

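The top view (800x600) shows the parts: block (435,219), flange (459,283), shaft (537,282), knob (579,364). The nests: shaft (325,279), knob (273,332), flange (393,339), block (341,400). The bush is at (382,198) and the tag at (397,256). Next I'll measure them.

```bash
sed -i 's/np.array(c\["rotation"\]),c/Rotation.from_quat(c["rotation"]).as_matrix(),c/; 1a from scipy.spatial.transform import Rotation' h.py
python3 - <<'E'
from h import *
approx=dict(block=(435,219),flange=(459,283),shaft=(537,282),knob=(579,364),shaft_nest=(325,279),knob_nest=(273,332),flange_nest=(393,339),block_nest=(341,400),bush=(382,198),tag=(397,256))
z=np.load("top0.npz");C=cloud("top",z["d"])
f,cx,cy,e,R,_=K("scene")
for k,(u,v) in approx.items():
    u,v=u/1.5625,v/1.5625; P=ray("top",u,v,8)
    q=R.T@(P-e); sc=(f*q[0]/q[2]+cx,f*q[1]/q[2]+cy)
    u0,v0=int(u),int(v); w=C[v0-2:v0+3,u0-2:u0+3,2]
    print(k,P.round(),"reach",np.hypot(*P[:2]).round(),"scene px",np.round(sc),"depth z",np.median(w).round(1))
h=C[...,2]
s=np.concatenate([cv2.resize(z["p"][110:290,140:400],None,fx=3,fy=3,interpolation=cv2.INTER_CUBIC)])
cv2.imwrite("pics/crop.png",s)
hm=np.clip((h[110:290,140:400]+10)*5,0,255).astype(np.uint8)
cv2.imwrite("pics/h.png",cv2.resize(hm,None,fx=3,fy=3,interpolation=cv2.INTER_NEAREST))
E
```

```text
block [709.  97.   8.] reach 716.0 scene px [217. 183.] depth z 18.9
flange [611.  64.   8.] reach 615.0 scene px [258. 193.] depth z -1.8
shaft [610. -51.   8.] reach 612.0 scene px [285. 162.] depth z 19.0
knob [ 489. -105.    8.] reach 500.0 scene px [339. 170.] depth z 25.0
shaft_nest [621. 262.   8.] reach 674.0 scene px [202. 254.] depth z 7.0
knob_nest [544. 338.   8.] reach 641.0 scene px [209. 302.] depth z 6.8
flange_nest [531. 163.   8.] reach 555.0 scene px [263. 242.] depth z 6.5
block_nest [445. 239.   8.] reach 505.0 scene px [277. 291.] depth z 7.1
bush [743. 176.   8.] reach 764.0 scene px [185. 199.] depth z 7.6
tag [654. 155.   8.] reach 672.0 scene px [221. 212.] depth z 7.5
```

View pics/crop.png

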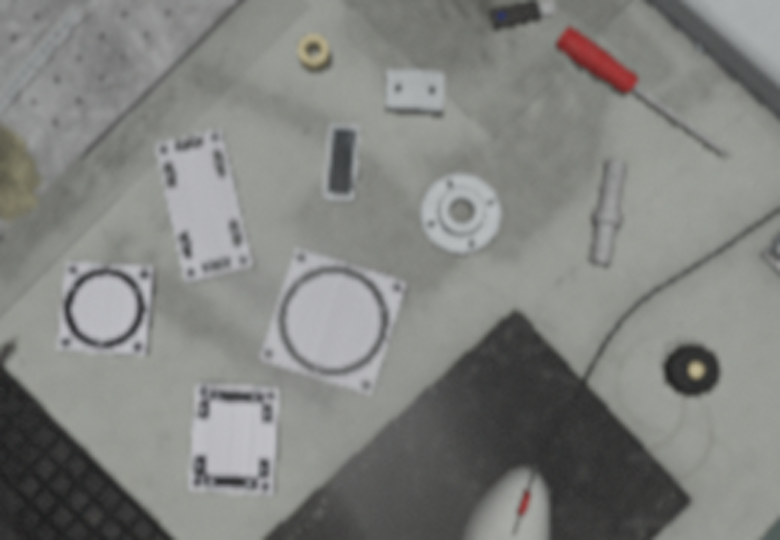

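View pics/h.png

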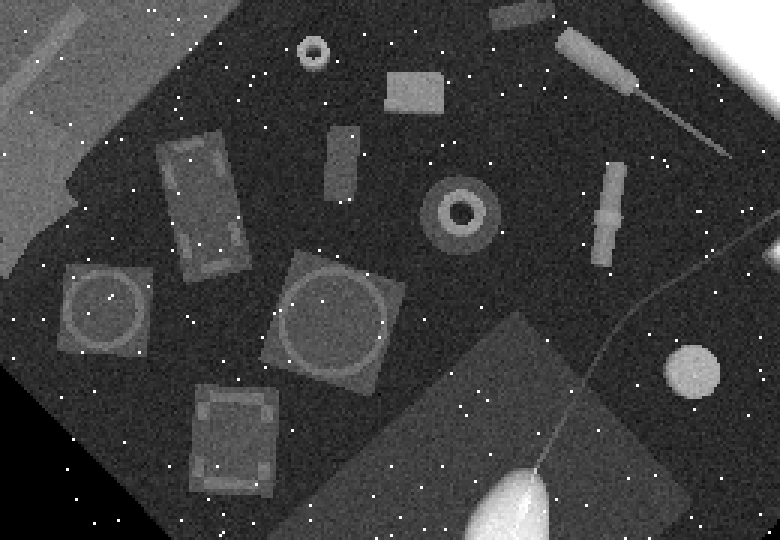

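Depth and colour line up cleanly in the same crop: the flange hub is at (462,213) and the knob at (692,371). Next I'll cut the shapes out by height and check their sizes.

```bash
cat > meas.py <<'E'
from h import *
A=dict(block=(709,97,20,12,26),flange=(611,64,11,6,26),hub=(611,64,21,15.5,26),shaft=(610,-51,18,6,26),knob=(489,-105,26,15,32),shaft_nest=(621,262,8,3.5,40),knob_nest=(544,338,8,3.5,40),flange_nest=(531,163,8,3.5,40),block_nest=(445,239,8,3.5,40),bush=(743,176,25,14,32),tag=(654,155,9,4,16))
def measure(names,n="top",img=None,A=A,rad=75):
    p,d=img or imaging.get_image(n); d=cv2.medianBlur(d,3); C=cloud(n,d); out={}
    for k in names:
        x,y,zt,lo,hi=A[k]
        m=((np.hypot(C[...,0]-x,C[...,1]-y)<rad)&(C[...,2]>lo-1.5)&(C[...,2]<hi)&(d>0)).astype(np.uint8)
        nc,lab,st,ce=cv2.connectedComponentsWithStats(m)
        if nc<2: print(k,"none");continue
        def dist(i):
            v,u=np.nonzero(lab==i); return np.hypot(*(C[v,u].mean(0)[:2]-(x,y)))
        i=min((i for i in range(1,nc) if st[i,4]>40),key=dist,default=0)
        if not i: print(k,"none");continue
        v,u=np.nonzero(lab==i)
        hull=cv2.convexHull(np.stack([u,v],1).astype(np.float32))[:,0]
        W=np.array([ray(n,a,b,zt)[:2] for a,b in hull],np.float32)
        (cx,cy),(w,h),a=cv2.minAreaRect(W)
        M=cv2.moments(W); c=(M["m10"]/M["m00"],M["m01"]/M["m00"])
        B=cv2.boxPoints(((cx,cy),(w,h),a)); e1,e2=B[1]-B[0],B[2]-B[1]; L=e1 if np.hypot(*e1)>np.hypot(*e2) else e2
        out[k]=(c,(cx,cy),np.degrees(np.arctan2(L[1],L[0]))%180)
        print(f"{k:12s} cen {c[0]:.1f},{c[1]:.1f} rect {cx:.1f},{cy:.1f} size {w:.0f}x{h:.0f} long-axis {out[k][2]:.0f} z {np.median(C[v,u,2]):.1f} n{len(u)} eqd {2*np.sqrt(M['m00']/np.pi):.0f}")
    return out
E
python3 - <<'E'
from meas import *
for n in("top","scene"):
    z=np.load(n+"0.npz");print(n)
    measure(A,n,(z["p"],z["d"]))
    C=cloud(n,z["d"]);print("bench",[np.median(C[(np.hypot(C[...,0]-x,C[...,1]-y)<12)&(z["d"]>0)][:,2]).round(2) for x,y in((560,0),(600,210),(680,20))])
s=readout.read_state();print(Rotation.from_quat(s["ee_rot"]).as_matrix().round(3))
E
```

```text
top
block        cen 705.2,99.1 rect 705.1,99.7 size 44x31 long-axis 89 z 18.3 n258 eqd 41
flange       cen 610.5,66.0 rect 610.1,66.2 size 60x58 long-axis 88 z 6.4 n495 eqd 60
hub          cen 610.7,65.9 rect 610.7,65.8 size 32x33 long-axis 134 z 18.6 n132 eqd 34
shaft        cen 608.0,-45.7 rect 608.2,-45.4 size 19x81 long-axis 170 z 16.3 n256 eqd 41
knob         cen 487.8,-100.5 rect 487.8,-100.3 size 38x37 long-axis 89 z 24.0 n257 eqd 38
shaft_nest   cen 622.0,263.6 rect 622.0,263.4 size 112x54 long-axis 13 z 6.8 n1111 eqd 87
knob_nest    cen 543.4,338.0 rect 543.5,337.9 size 68x68 long-axis 85 z 7.2 n885 eqd 76
flange_nest  cen 530.7,165.2 rect 530.7,165.4 size 90x90 long-axis 71 z 6.9 n1555 eqd 101
block_nest   cen 443.8,240.3 rect 443.3,240.4 size 64x81 long-axis 176 z 7.1 n1032 eqd 80
bush         cen 737.5,176.6 rect 737.5,176.5 size 24x23 long-axis 43 z 22.1 n80 eqd 24
tag          cen 653.4,156.5 rect 653.3,156.7 size 25x58 long-axis 174 z 7.4 n266 eqd 41
bench [np.float64(-1.46), np.float64(-1.72), np.float64(-1.45)]
scene
block        cen 707.3,98.4 rect 707.5,98.5 size 
[... 368 characters left out ...]
xis 125 z 26.2 n204 eqd 41
shaft_nest   cen 624.9,265.1 rect 622.8,266.8 size 122x67 long-axis 13 z 8.7 n1318 eqd 97
knob_nest    cen 543.8,335.6 rect 542.8,335.6 size 74x74 long-axis 173 z 8.9 n1185 eqd 82
flange_nest  cen 531.9,163.5 rect 532.9,162.9 size 97x101 long-axis 165 z 9.0 n1630 eqd 107
block_nest   cen 446.0,238.2 rect 446.6,239.0 size 69x87 long-axis 175 z 8.9 n1274 eqd 85
bush         cen 739.0,176.2 rect 739.5,176.2 size 23x28 long-axis 130 z 23.4 n99 eqd 26
tag          cen 655.6,155.5 rect 655.0,155.4 size 29x62 long-axis 174 z 9.4 n281 eqd 46
bench [np.float64(0.98), np.float64(0.89), np.float64(0.88)]
[[-0.001 -0.334 -0.943]
 [-0.002 -0.943  0.334]
 [-1.     0.002 -0.   ]]
```

Both views agree within about 2 mm and the sizes match those given. Working order is block, flange, shaft, knob. First the block at (706,99): 72° of yaw away, with its jaws along world x.

Request:
arm_command(
  increments=[
    [[0,0,-36],[170,-170,-30],0],
    [[0,0,-36],[170,-170,-30],0],
    [[0,0,-36],[170,-170,-30],0],
    [[0,0,-36],[170,-170,-30],0],
    [[0,0,-36],[170,-170,-30],0],
  ],
)

```text
clock: 0.6
position: [379.1, 416.6, 199.7]
ee_rot: [-0.625, 0.331, 0.626, 0.329]
contact_force: [0.0, -0.5, 1.1]
gripper_width: 85.5
```

Request:
arm_command(
  increments=[
    [[0,0,-36],[170,-170,-30],0],
    [[0,0,-36],[170,-170,-30],0],
    [[0,0,-36],[170,-170,-30],0],
    [[0,0,-36],[170,-170,-30],0],
    [[0,0,-36],[170,-170,-30],0],
  ],
)

```text
clock: 1.1
position: [550.1, 244.5, 168.9]
ee_rot: [-0.491, 0.51, 0.492, 0.507]
contact_force: [-0.6, 0.9, -0.1]
gripper_width: 85.5
```

```bash
cat > d.py <<'E'
import sys
from h import *
def delta(x,y,z,phi):
    s=readout.read_state(); R=Rotation.from_quat(s["ee_rot"]).as_matrix()
    f=np.degrees(np.arctan2(R[1,1],R[0,1])); dy=(phi-f+90)%180-90
    # tilt fix: bring tool x onto -z
    t=np.degrees(np.cross(R[:,0],[0,0,-1]))
    print("t%.1f pos"%s["clock"],s["position"].round(1),"phi %.1f"%f,"turn",t[:2].round(1),round(dy,1),"shift",(np.array([x,y,z])-s["position"]).round(1),"F",s["contact_force"].round(1),"w %.1f"%s["gripper_width"],"j",s["joints"].round(2))
if __name__=="__main__": delta(*map(float,sys.argv[1:5]))
E
python3 d.py 706 99 100 -2
python3 - <<'E'
from meas import *
# refine axis directions by PCA of height masks
for n in("top","scene"):
    z=np.load(n+"0.npz");d=cv2.medianBlur(z["d"],3);C=cloud(n,d)
    off=1.5 if n=="top" else -.9
    for k,lo in(("block",15),("shaft",8),("tag",4)):
        x,y=A[k][:2];m=(np.hypot(C[...,0]-x,C[...,1]-y)<55)&(C[...,2]+off>lo)&(C[...,2]<30)
        P=C[m][:,:2];w,V=np.linalg.eigh(np.cov(P.T));print(n,k,P.mean(0).round(1),np.degrees(np.arctan2(V[1,1],V[0,1]))%180)
E
```

```text
t1.1 pos [550.1 244.5 168.9] phi 178.1 turn [ 0.1 -0.2] -0.1 shift [ 155.9 -145.5  -68.9] F [-0.6  0.9 -0.1] w 85.5 j [ 0.69  0.4  -0.14 -0.   -1.04 -0.72]
top block [706.4  98.6] 89.15186560026548
top shaft [608.4 -46.1] 167.82406335608297
top tag [654.7 155.6] 165.9921237840743
scene block [708.2  97.1] 83.77529597882723
scene shaft [609.2 -47.2] 168.5673627984436
scene tag [654.8 154.9] 173.49726247379496
```

Request:
arm_command(
  increments=[
    [[0,0,0],[157,-146,-69],0],
    [[0,0,0],[157,-146,-69],0],
    [[0,0,0],[157,-146,-69],0],
    [[0,0,0],[157,-146,-69],0],
    [[0,0,0],[157,-146,-69],0],
  ],
)

```text
clock: 1.6
position: [708.1, 95.3, 97.0]
ee_rot: [-0.49, 0.511, 0.492, 0.507]
contact_force: [-0.2, 0.4, 0.1]
gripper_width: 85.4
```

```bash
python3 d.py 706.5 98.7 7 -2; python3 - <<'E'
from h import *
p,d=imaging.get_image("scene")
cv2.imwrite("pics/s1.png",cv2.resize(p[90:290,120:370],None,fx=3,fy=3,interpolation=cv2.INTER_CUBIC))
E
```

```text
t1.6 pos [708.1  95.3  97. ] phi 177.9 turn [ 0.1 -0.4] 0.1 shift [ -1.6   3.4 -90. ] F [-0.2  0.4  0.1] w 85.4 j [ 0.36  0.64  0.1  -0.   -1.03 -0.4 ]
```

View pics/s1.png

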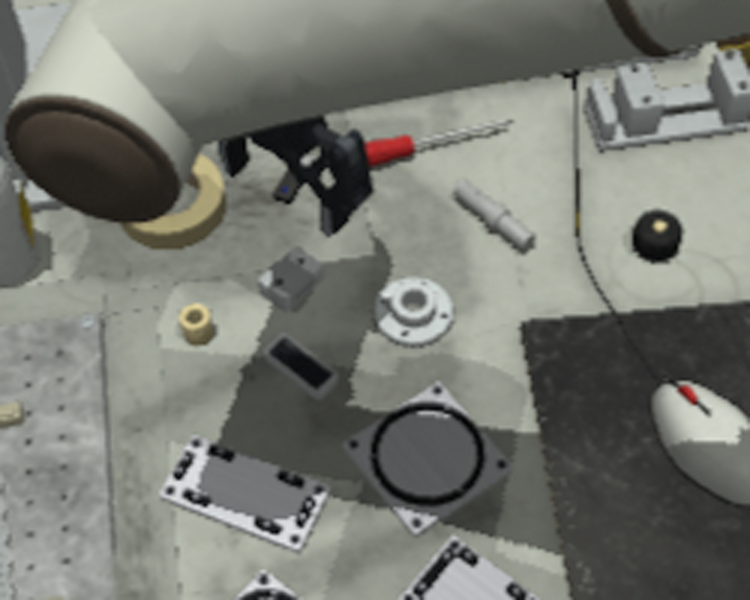

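The open fingers, at (235,150) and (345,190) in the crop, straddle the block at (290,275). The bush at (197,323) is well clear. Descend and close.

Request:
arm_command(
  increments=[
    [[0,0,0],[-1.5,3.5,-40],0],
    [[0,0,0],[-1.5,3.5,-65],0],
    [[0,0,0],[-1.5,3.5,-85],0],
    [[0,0,0],[-1.5,3.5,-90],0],
    [[0,0,0],[-1.5,3.5,-90],0],
  ],
)

```text
clock: 2.15
position: [707.2, 96.5, 4.4]
ee_rot: [-0.489, 0.513, 0.492, 0.506]
contact_force: [-0.2, 0.4, 0.1]
gripper_width: 85.5
```

```bash
python3 d.py 706.5 98.7 7 -2
```

```text
t2.1 pos [707.2  96.5   4.4] phi 177.8 turn [ 0.2 -0.6] 0.2 shift [-0.7  2.2  2.6] F [-0.2  0.4  0.1] w 85.5 j [ 0.36  0.74  0.02  0.   -0.87 -0.4 ]
```

Request:
arm_command(
  increments=[
    [[0,0,0],[-0.5,2,3],0],
    [[0,0,0],[-0.5,2,3],1],
    [[0,0,0],[-0.5,2,3],1],
    [[0,0,0],[-0.5,2,3],1],
    [[0,0,0],[-0.5,2,3],1],
  ],
)

```text
clock: 2.65
position: [707.2, 98.6, 8.3]
ee_rot: [-0.489, 0.513, 0.492, 0.506]
contact_force: [-5.4, 3.0, 26.2]
gripper_width: 28.4
```

Request:
arm_command(
  increments=[
    [[0,0,0],[0,0,0],1],
    [[0,0,0],[0,0,0],1],
    [[0,0,0],[0,0,0],1],
    [[0,0,0],[0,0,0],1],
    [[0,0,0],[0,0,0],1],
  ],
)

```text
clock: 3.15
position: [707.2, 98.6, 8.4]
ee_rot: [-0.489, 0.513, 0.492, 0.506]
contact_force: [-0.5, 0.0, 2.1]
gripper_width: 28.3
```

```bash
python3 d.py 444.5 239.5 80 86
```

```text
t3.1 pos [707.2  98.6   8.4] phi 177.8 turn [ 0.2 -0.5] 88.2 shift [-262.7  140.9   71.6] F [-0.5  0.   2.1] w 28.3 j [ 0.36  0.73  0.03  0.   -0.87 -0.4 ]
```

Gripped: the opening stopped at 28 mm. Lift, then carry to the block nest in three calls with +88° of turn.

Request:
arm_command(
  increments=[
    [[0,0,0],[0,0,30],1],
    [[0,0,0],[0,0,70],1],
    [[0,0,8],[-20,10,72],1],
    [[0,0,16],[-50,27,72],1],
    [[0,0,24],[-80,43,72],1],
  ],
)

```text
clock: 3.65
position: [626.1, 141.6, 79.9]
ee_rot: [-0.586, 0.398, 0.587, 0.392]
contact_force: [-0.9, 0.1, -1.6]
gripper_width: 28.3
```

Request:
arm_command(
  increments=[
    [[0,0,8],[-30,16,0],1],
    [[0,0,16],[-60,32,0],1],
    [[0,0,24],[-90,48,0],1],
    [[0,0,32],[-120,64,0],1],
    [[0,0,40],[-145,78,0],1],
  ],
)

```text
clock: 4.15
position: [479.3, 219.8, 79.6]
ee_rot: [0.687, -0.172, -0.686, -0.165]
contact_force: [0.9, 1.1, -0.8]
gripper_width: 28.3
```

```bash
python3 d.py 444.5 239.5 80 86
```

```text
t4.2 pos [479.3 219.8  79.6] phi -117.6 turn [ 0.6 -0.1] 23.6 shift [-34.8  19.7   0.4] F [ 0.9  1.1 -0.8] w 28.3 j [ 0.74  0.39 -0.43  0.01 -0.76  0.34]
```

Request:
arm_command(
  increments=[
    [[0,0,8],[-15,8,0],1],
    [[0,0,16],[-35,20,0],1],
    [[0,0,24],[-35,20,-25],1],
    [[0,0,24],[-35,20,-40],1],
    [[0,0,24],[-35,20,-40],1],
  ],
)

```text
clock: 4.65
position: [442.7, 238.6, 37.6]
ee_rot: [-0.706, 0.027, 0.707, 0.018]
contact_force: [-1.1, -0.3, -1.0]
gripper_width: 28.3
```

```bash
python3 d.py 444.5 239.5 16.5 86; python3 - <<'E'
from meas import *
p,d=imaging.get_image("top")
u=cv2.resize(p[180:310,160:290],None,fx=4.5,fy=4.5,interpolation=cv2.INTER_CUBIC)
q,e=imaging.get_image("scene")
cv2.imwrite("pics/s2.png",cv2.resize(q[220:350,200:370],None,fx=4.5,fy=4.5,interpolation=cv2.INTER_CUBIC))
E
```

```text
t4.7 pos [442.7 238.6  37.6] phi -93.6 turn [ 0.8 -0.1] -0.4 shift [  1.8   0.9 -21.1] F [-1.1 -0.3 -1. ] w 28.3 j [ 0.82  0.42 -0.53  0.01 -0.64  0.67]
```

View pics/s2.png

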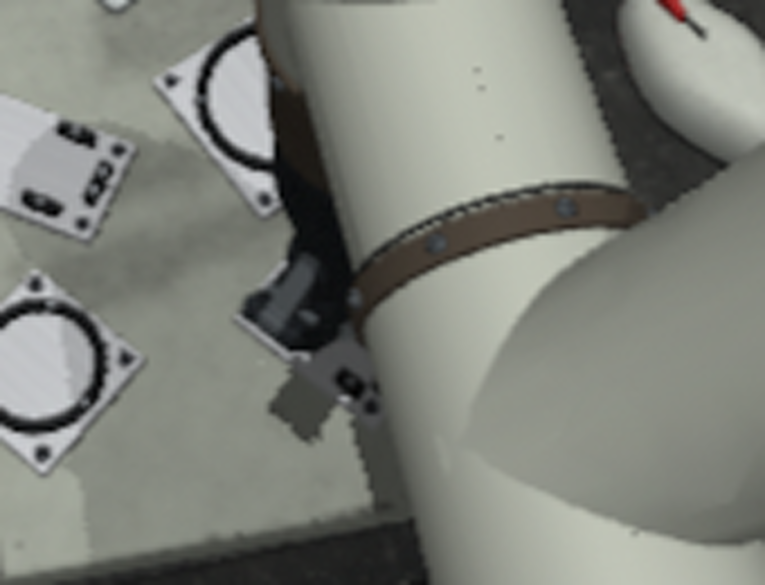

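The arm hides the block. The nest pose is known and the gap is 5 mm each side, so I'll lower it by numbers and watch the force.

Request:
arm_command(
  increments=[
    [[0.8,0,0],[2,1,-6],1],
    [[0.8,0,0],[2,1,-12],1],
    [[0.8,0,0],[2,1,-18],1],
    [[0.8,0,0],[2,1,-20],1],
    [[0.8,0,0],[2,1,-20],1],
  ],
)

```text
clock: 5.25
position: [446.2, 240.5, 19.1]
ee_rot: [0.707, -0.021, -0.706, -0.023]
contact_force: [1.0, 0.1, -1.0]
gripper_width: 28.0
```

```bash
python3 d.py 444.5 239.5 16.5 86
```

```text
t5.2 pos [446.2 240.5  19.1] phi -93.6 turn [-0.2  0.1] -0.4 shift [-1.7 -1.  -2.6] F [ 1.   0.1 -1. ] w 28.0 j [ 0.81  0.45 -0.53 -0.   -0.58  0.69]
```

Request:
arm_command(
  increments=[
    [[0,0,0],[-1.5,-1,-1.5],1],
    [[0,0,0],[-1.5,-1,-2.5],1],
    [[0,0,0],[-1.5,-1,-2.5],1],
    [[0,0,0],[-1.5,-1,-2.5],0],
    [[0,0,0],[-1.5,-1,-2.5],0],
  ],
)

```text
clock: 5.75
position: [444.9, 239.7, 16.8]
ee_rot: [0.707, -0.021, -0.706, -0.023]
contact_force: [-0.5, 0.5, 0.2]
gripper_width: 56.7
```

Request:
arm_command(
  increments=[
    [[0,0,0],[0,0,0],0],
    [[0,0,0],[0,0,0],0],
    [[0,0,0],[0,0,30],0],
    [[0,0,0],[0,0,60],0],
    [[0,0,0],[0,0,80],0],
  ],
)

```text
clock: 6.25
position: [445.5, 240.2, 98.8]
ee_rot: [0.708, -0.02, -0.705, -0.024]
contact_force: [-0.7, 0.4, 0.5]
gripper_width: 85.3
```

```bash
python3 d.py 611.2 65.5 70 0
```

```text
t6.2 pos [445.5 240.2  98.8] phi -93.6 turn [-0.3  0.2] -86.4 shift [ 165.7 -174.7  -28.8] F [-0.7  0.4  0.5] w 85.3 j [ 0.82  0.33 -0.46 -0.   -0.78  0.69]
```

The block is released. Now the flange at (611,65.5), keeping the current yaw, with clear room on both sides.

Request:
arm_command(
  increments=[
    [[0,0,0],[35,-35,0],0],
    [[0,0,0],[70,-70,0],0],
    [[0,0,0],[105,-105,0],0],
    [[0,0,0],[140,-140,-10],0],
    [[0,0,0],[165.5,-174.5,-29],0],
  ],
)

```text
clock: 6.75
position: [614.3, 64.6, 71.1]
ee_rot: [0.71, -0.02, -0.704, -0.024]
contact_force: [-0.2, 0.5, 0.5]
gripper_width: 85.2
```

```bash
python3 d.py 611.2 65.5 10.5 86; python3 - <<'E'
from meas import *
o=measure(["block_nest"],"top"); 
B=dict(A); B["block"]=(444.5,239.5,28,18,34); measure(["block"],"top",A=B,rad=45); measure(["block"],"scene",A=B,rad=45)
E
```

```text
t6.8 pos [614.3  64.6  71.1] phi -93.6 turn [-0.3  0.5] -0.4 shift [ -3.1   0.9 -60.6] F [-0.2  0.5  0.5] w 85.2 j [ 0.37  0.52 -0.21 -0.   -0.83  1.15]
block_nest none
block none
block        cen 444.4,239.0 rect 444.3,238.9 size 34x47 long-axis 177 z 28.4 n374 eqd 44
```

The block sits at (444.4,239), top at z about 28, so it is seated. Descend on the hub.

Request:
arm_command(
  increments=[
    [[0,0.5,0],[-3,1,-25],0],
    [[0,0.5,0],[-3,1,-45],0],
    [[0,0.5,0],[-3,1,-55],0],
    [[0,0.5,0],[-3,1,-58],0],
    [[0,0.5,0],[-3,1,-58],0],
  ],
)

```text
clock: 7.4
position: [608.1, 64.6, 10.0]
ee_rot: [-0.704, 0.022, 0.709, 0.025]
contact_force: [0.7, -0.4, -0.1]
gripper_width: 85.2
```

```bash
python3 d.py 611.2 65.5 11 86
```

```text
t7.4 pos [608.1  64.6  10. ] phi -93.8 turn [-0.2 -0.4] -0.2 shift [3.1 0.9 1. ] F [ 0.7 -0.4 -0.1] w 85.2 j [ 0.37  0.6  -0.26 -0.01 -0.72  1.14]
```

Request:
arm_command(
  increments=[
    [[0,0,0],[3,1,1],0],
    [[0,0,0],[3,1,1],0],
    [[0,0,0],[3,1,1],1],
    [[0,0,0],[3,1,1],1],
    [[0,0,0],[3,1,1],1],
  ],
)

```text
clock: 7.9
position: [611.1, 65.6, 11.2]
ee_rot: [-0.704, 0.022, 0.709, 0.025]
contact_force: [0.6, 0.8, 0.2]
gripper_width: 43.9
```

Request:
arm_command(
  increments=[
    [[0,0,0],[0,0,0],1],
    [[0,0,0],[0,0,0],1],
    [[0,0,0],[0,0,0],1],
    [[0,0,0],[0,0,0],1],
    [[0,0,0],[0,0,0],1],
  ],
)

```text
clock: 8.4
position: [611.4, 65.6, 11.7]
ee_rot: [-0.704, 0.022, 0.709, 0.025]
contact_force: [-1.3, 0.3, 5.0]
gripper_width: 31.8
```

```bash
python3 d.py 531 164.5 75 86
```

```text
t8.4 pos [611.4  65.6  11.7] phi -93.8 turn [-0.2 -0.4] -0.2 shift [-80.4  98.9  63.3] F [-1.3  0.3  5. ] w 31.8 j [ 0.37  0.6  -0.25 -0.01 -0.73  1.14]
```

The opening reads 31.8 mm on a 36 mm hub, which is suspicious. Lift a little and look.

Request:
arm_command(
  increments=[
    [[0,0,0],[0,0,10],1],
    [[0,0,0],[0,0,20],1],
    [[0,0,0],[0,0,30],1],
    [[0,0,0],[0,0,35],1],
    [[0,0,0],[0,0,35],1],
  ],
)

```text
clock: 8.9
position: [612.1, 65.9, 47.9]
ee_rot: [-0.705, 0.022, 0.708, 0.025]
contact_force: [0.5, 0.0, -0.2]
gripper_width: 31.6
```

```bash
python3 d.py 531 164.5 75 86; python3 - <<'E'
from h import *
p,d=imaging.get_image("scene")
cv2.imwrite("pics/s3.png",cv2.resize(p[130:250,190:330],None,fx=5,fy=5,interpolation=cv2.INTER_CUBIC))
E
```

```text
t8.9 pos [612.1  65.9  47.9] phi -93.8 turn [-0.3 -0.3] -0.2 shift [-81.1  98.6  27.1] F [ 0.5  0.  -0.2] w 31.6 j [ 0.37  0.55 -0.23 -0.01 -0.8   1.14]
```

View pics/s3.png

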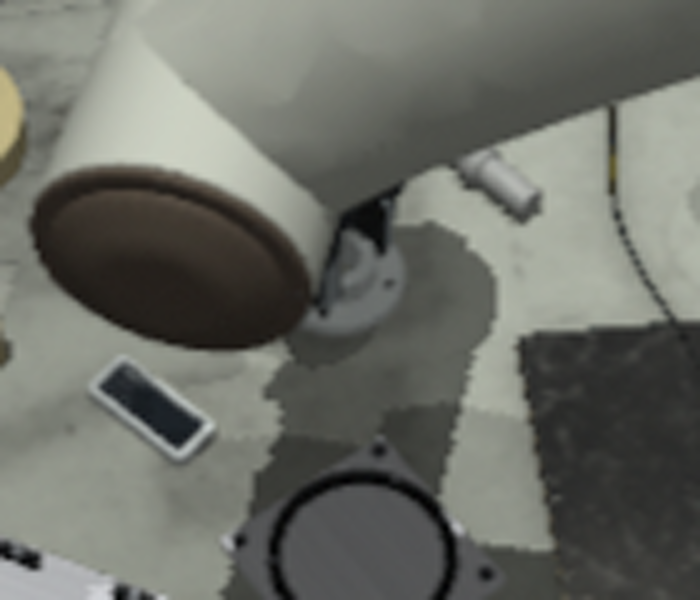

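The flange hangs level in the fingers at (360,280), clear of the bench; the low reading is finger compliance. Carry it.

Request:
arm_command(
  increments=[
    [[0,0,0],[-20,25,0],1],
    [[0,0,0],[-45,55,0],1],
    [[0,0,0],[-70,85,0],1],
    [[0,0,0],[-81,98.5,-3],1],
    [[0,0,0],[-81,98.5,-6],1],
  ],
)

```text
clock: 9.45
position: [529.0, 165.7, 41.0]
ee_rot: [-0.704, 0.021, 0.709, 0.024]
contact_force: [-0.1, -0.0, 0.2]
gripper_width: 31.9
```

```bash
python3 d.py 531 164.5 20 86; python3 - <<'E'
from meas import *
B=dict(A); B["flange"]=(531,164,47,38,75)
for n in("top","scene"): measure(["flange"],n,A=B,rad=36)
E
```

```text
t9.4 pos [529.  165.7  41. ] phi -93.6 turn [-0.2 -0.4] -0.4 shift [  2.   -1.2 -21. ] F [-0.1 -0.   0.2] w 31.9 j [ 0.59  0.48 -0.39 -0.01 -0.71  0.92]
flange none
flange none
```

Request:
arm_command(
  increments=[
    [[0,-0.3,0],[2,-1,-6],1],
    [[0,-0.3,0],[2,-1,-11],1],
    [[0,-0.3,0],[2,-1,-16],1],
    [[0,-0.3,0],[2,-1,-19],1],
    [[0,-0.3,0],[2,-1,-20],1],
  ],
)

```text
clock: 10.05
position: [532.0, 162.8, 19.9]
ee_rot: [-0.706, 0.022, 0.708, 0.024]
contact_force: [-0.4, 0.2, -1.2]
gripper_width: 31.3
```

```bash
python3 d.py 531 164.5 19.7 86
```

```text
t10.1 pos [532.  162.8  19.9] phi -93.8 turn [-0.2 -0.2] -0.2 shift [-1.   1.7 -0.2] F [-0.4  0.2 -1.2] w 31.3 j [ 0.59  0.51 -0.4  -0.01 -0.66  0.92]
```

Request:
arm_command(
  increments=[
    [[0,0,0],[-1,1.5,-0.5],1],
    [[0,0,0],[-1,1.5,-1],1],
    [[0,0,0],[-1,1.5,-1],1],
    [[0,0,0],[-1,1.5,-1],0],
    [[0,0,0],[-1,1.5,-1],0],
  ],
)

```text
clock: 10.55
position: [530.9, 164.5, 18.8]
ee_rot: [-0.706, 0.022, 0.708, 0.025]
contact_force: [-0.7, 0.9, -0.4]
gripper_width: 59.6
```

Request:
arm_command(
  increments=[
    [[0,0,0],[0,0,0],0],
    [[0,0,0],[0,0,0],0],
    [[0,0,0],[0,0,30],0],
    [[0,0,0],[0,0,60],0],
    [[0,0,0],[0,0,80],0],
  ],
)

```text
clock: 11.05
position: [531.6, 164.9, 100.7]
ee_rot: [-0.706, 0.022, 0.707, 0.025]
contact_force: [0.1, 0.6, -0.3]
gripper_width: 85.6
```

```bash
python3 d.py 608.6 -46.4 70 78
```

```text
t11.1 pos [531.6 164.9 100.7] phi -93.8 turn [-0.3 -0. ] -8.2 shift [  77.  -211.3  -30.7] F [ 0.1  0.6 -0.3] w 85.6 j [ 0.59  0.4  -0.33 -0.01 -0.84  0.92]
```

The flange is released. Now the shaft (axis 168°, so jaws at 78°).

Request:
arm_command(
  increments=[
    [[0,0,-2],[15,-45,0],0],
    [[0,0,-4],[32,-90,0],0],
    [[0,0,-6],[50,-135,-10],0],
    [[0,0,-8],[66,-180,-25],0],
    [[0,0,-8],[77,-211,-31],0],
  ],
)

```text
clock: 11.55
position: [608.3, -48.7, 68.1]
ee_rot: [-0.702, 0.072, 0.704, 0.075]
contact_force: [0.7, 0.5, -1.0]
gripper_width: 85.7
```

```bash
python3 d.py 608.6 -46.4 4.5 78; python3 - <<'E'
from meas import *
B=dict(A); B["flange"]=(531,164,19,17,36);B["hub"]=(531,164,29,24,36);B["shaft"]=A["shaft"]
for n in("top","scene"): 
    im=imaging.get_image(n); measure(["flange","hub"],n,im,A=B,rad=36); measure(["shaft","knob","tag","bush"],n,im,rad=50)
E
```

```text
t11.6 pos [608.3 -48.7  68.1] phi -101.9 turn [-0.3 -0.1] -0.1 shift [  0.3   2.3 -63.6] F [ 0.7  0.5 -1. ] w 85.7 j [ 0.18  0.52 -0.22 -0.01 -0.83  1.18]
flange       cen 533.0,166.4 rect 534.3,165.4 size 44x38 long-axis 13 z 26.1 n190 eqd 40
hub          cen 531.9,164.5 rect 531.5,164.5 size 33x33 long-axis 44 z 26.7 n138 eqd 34
shaft        cen 588.4,-42.0 rect 588.9,-40.1 size 21x41 long-axis 162 z 16.3 n121 eqd 28
knob         cen 487.8,-100.6 rect 487.8,-100.3 size 38x37 long-axis 89 z 24.0 n254 eqd 38
tag none
bush         cen 737.5,176.5 rect 737.5,176.5 size 23x23 long-axis 135 z 22.3 n82 eqd 24
flange       cen 533.1,163.2 rect 532.9,162.5 size 59x58 long-axis 35 z 17.4 n499 eqd 59
hub          cen 532.8,163.7 rect 532.0,164.2 size 32x36 long-axis 125 z 28.9 n157 eqd 35
shaft        cen 607.0,-45.3 rect 609.2,-46.7 size 24x85 long-axis 164 z 17.6 n192 eqd 45
knob         cen 488.7,-100.2 rect 488.6,-100.2 size 40x42 long-axis 125 z 26.0 n204 eqd 41
tag          cen 654.6,155.4 rect 654.8,155.3 size 28x62 long-axis 172 z 9.4 n281 eqd 46
bush         cen 738.6,176.6 rect 738.7,177.1 size 23x31 long-axis 130 z 23.9 n97 eqd 27
```

The flange is seated: hub at (532,164), top about 28 mm above the bench. Descend on the shaft.

Request:
arm_command(
  increments=[
    [[0,0,0],[0.5,2,-25],0],
    [[0,0,0],[0.5,2,-45],0],
    [[0,0,0],[0.5,2,-57],0],
    [[0,0,0],[0.5,2,-61],0],
    [[0,0,0],[0.5,2,-61],0],
  ],
)

```text
clock: 12.15
position: [609.0, -47.3, 6.7]
ee_rot: [-0.702, 0.073, 0.704, 0.075]
contact_force: [0.7, 0.3, 0.4]
gripper_width: 85.4
```

```bash
python3 d.py 608.6 -46.4 4.5 78
```

```text
t12.2 pos [609.  -47.3   6.7] phi -102.0 turn [-0.2 -0.2] 0.0 shift [-0.4  0.9 -2.2] F [0.7 0.3 0.4] w 85.4 j [ 0.19  0.6  -0.27 -0.01 -0.7   1.18]
```

Request:
arm_command(
  increments=[
    [[0,0,0],[-0.5,1,-2],0],
    [[0,0,0],[-0.5,1,-2],1],
    [[0,0,0],[-0.5,1,-2],1],
    [[0,0,0],[-0.5,1,-2],1],
    [[0,0,0],[-0.5,1,-2],1],
  ],
)

```text
clock: 12.65
position: [608.7, -46.3, 5.1]
ee_rot: [-0.702, 0.073, 0.704, 0.075]
contact_force: [0.5, 0.8, 0.3]
gripper_width: 28.2
```

Request:
arm_command(
  increments=[
    [[0,0,0],[0,0,0],1],
    [[0,0,0],[0,0,0],1],
    [[0,0,0],[0,0,0],1],
    [[0,0,0],[0,0,0],1],
    [[0,0,0],[0,0,0],1],
  ],
)

```text
clock: 13.15
position: [608.8, -46.3, 5.3]
ee_rot: [-0.702, 0.073, 0.704, 0.075]
contact_force: [-0.8, -0.5, 3.1]
gripper_width: 20.6
```

```bash
python3 d.py 622.3 264.3 60 103
```

```text
t13.2 pos [608.8 -46.3   5.3] phi -102.0 turn [-0.2 -0.1] 25.0 shift [ 13.5 310.6  54.7] F [-0.8 -0.5  3.1] w 20.6 j [ 0.19  0.6  -0.27 -0.01 -0.7   1.18]
```

Gripped at 20.6 mm. Lift and carry over to the shaft nest.

Request:
arm_command(
  increments=[
    [[0,0,0],[0,0,25],1],
    [[0,0,0],[0,0,60],1],
    [[0,0,3],[2,25,70],1],
    [[0,0,6],[4,55,70],1],
    [[0,0,9],[5,90,70],1],
  ],
)

```text
clock: 13.65
position: [613.7, 43.9, 75.4]
ee_rot: [-0.706, 0.017, 0.708, 0.02]
contact_force: [1.0, -0.5, -0.9]
gripper_width: 20.1
```

Request:
arm_command(
  increments=[
    [[0,0,3],[2,45,0],1],
    [[0,0,7],[4,90,0],1],
    [[0,0,10],[6,135,0],1],
    [[0,0,14],[8,175,0],1],
    [[0,0,16],[8,200,0],1],
  ],
)

```text
clock: 14.15
position: [621.2, 246.8, 74.5]
ee_rot: [-0.701, -0.083, 0.704, -0.08]
contact_force: [0.9, -0.7, -0.7]
gripper_width: 20.3
```

```bash
python3 d.py 622.3 264.3 45 103
```

```text
t14.2 pos [621.2 246.8  74.5] phi -76.8 turn [-0.2 -0.2] -0.2 shift [  1.1  17.5 -29.5] F [ 0.9 -0.7 -0.7] w 20.3 j [ 0.62  0.59 -0.06 -0.01 -0.92  1.19]
```

Request:
arm_command(
  increments=[
    [[0,0,0],[1,17.5,0],1],
    [[0,0,0],[1,17.5,-10],1],
    [[0,0,0],[1,17.5,-22],1],
    [[0,0,0],[1,17.5,-30],1],
    [[0,0,0],[1,17.5,-30],1],
  ],
)

```text
clock: 14.65
position: [621.0, 262.2, 42.0]
ee_rot: [-0.7, -0.081, 0.705, -0.08]
contact_force: [0.5, 0.1, -0.9]
gripper_width: 20.2
```

```bash
python3 d.py 622.3 264.3 13.5 103; python3 - <<'E'
from h import *
p,d=imaging.get_image("scene")
cv2.imwrite("pics/s4.png",cv2.resize(p[200:310,140:280],None,fx=5,fy=5,interpolation=cv2.INTER_CUBIC))
E
```

```text
t14.7 pos [621.  262.2  42. ] phi -76.9 turn [-0.  -0.5] -0.1 shift [  1.3   2.1 -28.5] F [ 0.5  0.1 -0.9] w 20.2 j [ 0.64  0.64 -0.07 -0.01 -0.87  1.17]
```

View pics/s4.png

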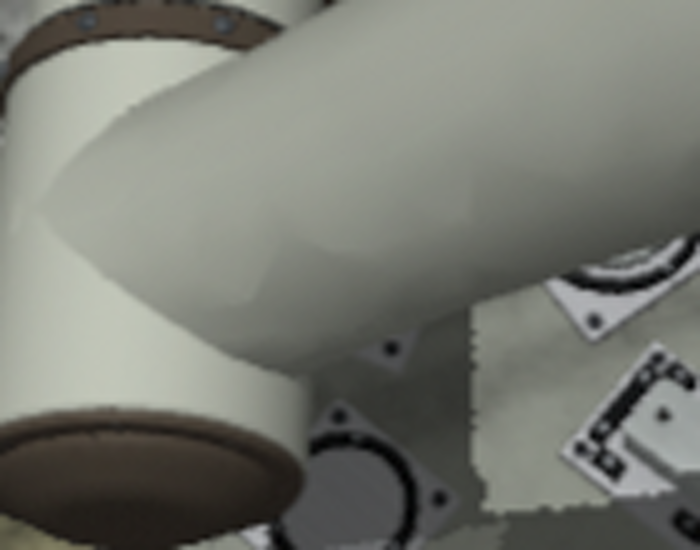

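The arm hides the shaft and only the knob nest's ring shows, at (345,490). Lower by numbers and watch the force.

Request:
arm_command(
  increments=[
    [[0,-0.4,0],[1,2,-8],1],
    [[0,-0.4,0],[1,2,-15],1],
    [[0,-0.4,0],[1,2,-21],1],
    [[0,-0.4,0],[1,2,-25],1],
    [[0,-0.4,0],[1,2,-26],1],
  ],
)

```text
clock: 15.2
position: [622.4, 264.5, 16.4]
ee_rot: [-0.702, -0.081, 0.703, -0.08]
contact_force: [-1.6, 0.7, -0.5]
gripper_width: 20.2
```

```bash
python3 d.py 622.3 264.3 13.3 103
```

```text
t15.2 pos [622.4 264.5  16.4] phi -76.9 turn [-0. -0.] -0.1 shift [-0.1 -0.2 -3.1] F [-1.6  0.7 -0.5] w 20.2 j [ 0.64  0.67 -0.09 -0.   -0.81  1.16]
```

Request:
arm_command(
  increments=[
    [[0,0,0],[0,0,-1],1],
    [[0,0,0],[0,0,-2],1],
    [[0,0,0],[0,0,-3],1],
    [[0,0,0],[0,0,-3],1],
    [[0,0,0],[0,0,-3],1],
  ],
)

```text
clock: 15.7
position: [622.5, 264.6, 13.6]
ee_rot: [0.703, 0.081, -0.702, 0.08]
contact_force: [0.2, -0.5, -0.0]
gripper_width: 20.5
```

Request:
arm_command(
  increments=[
    [[0,0,0],[0,0,0],0],
    [[0,0,0],[0,0,0],0],
    [[0,0,0],[0,0,0],0],
    [[0,0,0],[0,0,0],0],
    [[0,0,0],[0,0,20],0],
  ],
)

```text
clock: 16.2
position: [620.5, 263.4, 30.7]
ee_rot: [-0.7, -0.08, 0.705, -0.081]
contact_force: [1.0, 0.3, -0.3]
gripper_width: 85.5
```

Request:
arm_command(
  increments=[
    [[0,0,0],[0,0,40],0],
    [[0,0,0],[0,0,70],0],
    [[0,0,0],[-10,-40,70],0],
    [[0,0,0],[-20,-80,70],0],
    [[0,0,0],[-30,-125,70],0],
  ],
)

```text
clock: 16.7
position: [590.1, 137.8, 101.2]
ee_rot: [-0.701, -0.081, 0.704, -0.082]
contact_force: [0.9, -0.4, 0.2]
gripper_width: 85.5
```

```bash
python3 d.py 488.2 -100.4 70 90
```

```text
t16.7 pos [590.1 137.8 101.2] phi -76.8 turn [ 0.1 -0.3] -13.2 shift [-101.9 -238.2  -31.2] F [ 0.9 -0.4  0.2] w 85.5 j [ 0.5   0.47 -0.2  -0.   -0.9   1.31]
```

Shaft released. Move to above the knob; its low surroundings (cable, mouse mat) stay under the open finger tips. Check the shaft from here.

Request:
arm_command(
  increments=[
    [[0,0,0],[-20,-45,0],0],
    [[0,0,0],[-40,-90,0],0],
    [[0,0,0],[-60,-137,0],0],
    [[0,0,0],[-80,-184,-10],0],
    [[0,0,0],[-98,-230,-28],0],
  ],
)

```text
clock: 17.2
position: [494.0, -88.8, 76.3]
ee_rot: [-0.702, -0.081, 0.703, -0.082]
contact_force: [0.9, -0.6, 0.4]
gripper_width: 85.2
```

```bash
python3 d.py 488.2 -100.4 8 103; python3 - <<'E'
from meas import *
B=dict(A); B["shaft"]=(622,264,26,18,34)
for n in("top","scene"): 
    im=imaging.get_image(n); measure(["shaft"],n,im,A=B,rad=60); measure(["tag","bush"],n,im,rad=50)
    if n=="scene": cv2.imwrite("pics/s5.png",cv2.resize(im[0][130:330,150:370],None,fx=3,fy=3,interpolation=cv2.INTER_CUBIC))
E
```

```text
t17.2 pos [494.  -88.8  76.3] phi -76.8 turn [ 0.1 -0. ] -0.2 shift [ -5.8 -11.6 -68.3] F [ 0.9 -0.6  0.4] w 85.2 j [ 0.15  0.36 -0.49  0.   -0.72  1.65]
shaft        cen 622.1,264.7 rect 622.6,264.0 size 80x21 long-axis 10 z 24.1 n257 eqd 42
tag          cen 652.9,156.5 rect 652.7,156.7 size 25x59 long-axis 174 z 7.2 n268 eqd 42
bush         cen 737.5,176.6 rect 737.5,176.6 size 24x23 long-axis 43 z 22.4 n83 eqd 24
shaft        cen 623.2,265.1 rect 623.6,265.5 size 82x23 long-axis 18 z 26.2 n297 eqd 44
tag          cen 654.0,156.2 rect 653.8,155.3 size 30x64 long-axis 167 z 9.1 n282 eqd 47
bush         cen 738.7,176.7 rect 738.7,177.1 size 23x31 long-axis 130 z 23.9 n98 eqd 27
```

View pics/s5.png

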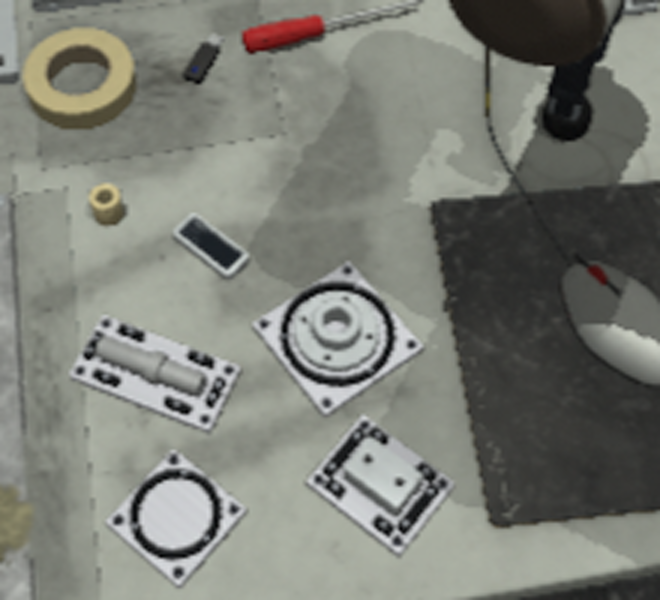

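Three parts are seated: shaft (150,362), flange (335,330) and block (383,472). The empty knob nest is at (175,512), and the bush and tag are untouched. Descend on the knob.

Request:
arm_command(
  increments=[
    [[0,0,0],[-6,-11.5,-10],0],
    [[0,0,0],[-6,-11.5,-30],0],
    [[0,0,0],[-6,-11.5,-50],0],
    [[0,0,0],[-6,-11.5,-65],0],
    [[0,0,0],[-6,-11.5,-66],0],
  ],
)

```text
clock: 17.8
position: [481.9, -102.6, 5.4]
ee_rot: [-0.697, -0.079, 0.708, -0.079]
contact_force: [0.2, -1.6, 1.1]
gripper_width: 85.5
```

```bash
python3 d.py 488.2 -100.4 8 103
```

```text
t17.8 pos [ 481.9 -102.6    5.4] phi -77.2 turn [ 0.1 -0.9] 0.2 shift [6.3 2.2 2.6] F [ 0.2 -1.6  1.1] w 85.5 j [ 0.12  0.47 -0.57  0.   -0.55  1.67]
```

Request:
arm_command(
  increments=[
    [[0,-0.9,0],[6,2,3],0],
    [[0,-0.9,0],[6,2,3],0],
    [[0,-0.9,0],[6,2,3],0],
    [[0,-0.9,0],[6,2,3],0],
    [[0,-0.9,0],[6,2,3],0],
  ],
)

```text
clock: 18.3
position: [488.1, -100.5, 8.8]
ee_rot: [0.703, 0.078, -0.702, 0.08]
contact_force: [-0.4, 0.2, -0.0]
gripper_width: 85.4
```

```bash
python3 d.py 488.2 -100.4 8 103
```

```text
t18.3 pos [ 488.1 -100.5    8.8] phi -77.2 turn [0.1 0.1] 0.2 shift [ 0.1  0.1 -0.8] F [-0.4  0.2 -0. ] w 85.4 j [ 0.12  0.46 -0.56  0.   -0.55  1.67]
```

Request:
arm_command(
  increments=[
    [[0,0,0],[0,0,-1],1],
    [[0,0,0],[0,0,-1],1],
    [[0,0,0],[0,0,-1],1],
    [[0,0,0],[0,0,-1],1],
    [[0,0,0],[0,0,-1],1],
  ],
)

```text
clock: 18.8
position: [488.2, -100.6, 8.3]
ee_rot: [0.703, 0.078, -0.702, 0.08]
contact_force: [-2.7, 0.5, 5.0]
gripper_width: 37.0
```

Request:
arm_command(
  increments=[
    [[0,0,0],[0,0,0],1],
    [[0,0,0],[0,0,0],1],
    [[0,0,0],[0,0,0],1],
    [[0,0,0],[0,0,20],1],
    [[0,0,0],[0,0,30],1],
  ],
)

```text
clock: 19.3
position: [488.7, -100.5, 38.9]
ee_rot: [0.703, 0.078, -0.702, 0.08]
contact_force: [-0.3, 0.6, -0.1]
gripper_width: 36.6
```

```bash
python3 d.py 543.5 337 75 103
```

```text
t19.3 pos [ 488.7 -100.5   38.9] phi -77.2 turn [0.1 0.1] 0.2 shift [ 54.8 437.5  36.1] F [-0.3  0.6 -0.1] w 36.6 j [ 0.12  0.41 -0.54  0.   -0.62  1.67]
```

Gripped at 36.6 mm and lifted. Carry to the knob nest, turning −35° so the fingers clear the shaft nest.

Request:
arm_command(
  increments=[
    [[0,0,-4],[6,10,42],1],
    [[0,0,-8],[12,55,45],1],
    [[0,0,-12],[18,100,45],1],
    [[0,0,-15],[24,145,45],1],
    [[0,0,-17],[28,190,45],1],
  ],
)

```text
clock: 19.8
position: [516.9, 91.3, 84.1]
ee_rot: [0.708, -0.027, -0.706, -0.026]
contact_force: [0.4, -0.1, 0.1]
gripper_width: 36.7
```

Request:
arm_command(
  increments=[
    [[0,0,-4],[6,45,0],1],
    [[0,0,-8],[12,90,0],1],
    [[0,0,-12],[18,135,0],1],
    [[0,0,-15],[24,180,0],1],
    [[0,0,-18],[26,215,0],1],
  ],
)

```text
clock: 20.3
position: [543.1, 309.0, 83.8]
ee_rot: [0.695, -0.138, -0.693, -0.137]
contact_force: [0.4, -0.3, -0.1]
gripper_width: 36.9
```

```bash
python3 d.py 543.5 337 45 68
```

```text
t20.3 pos [543.1 309.   83.8] phi -112.4 turn [0.1 0.1] 0.4 shift [  0.4  28.  -38.8] F [ 0.4 -0.3 -0.1] w 36.9 j [ 0.78  0.52 -0.18  0.   -0.87  0.4 ]
```

Request:
arm_command(
  increments=[
    [[0,0,0],[0.5,28,0],1],
    [[0,0,0],[0.5,28,-12],1],
    [[0,0,0],[0.5,28,-28],1],
    [[0,0,0],[0.5,28,-42],1],
    [[0,0,0],[0.5,28,-45],1],
  ],
)

```text
clock: 20.8
position: [542.3, 335.3, 36.2]
ee_rot: [-0.694, 0.139, 0.694, 0.135]
contact_force: [-0.1, -0.6, -0.4]
gripper_width: 36.9
```

```bash
python3 d.py 543.5 337 16.2 68
```

```text
t20.8 pos [542.3 335.3  36.2] phi -112.4 turn [ 0.3 -0.1] 0.4 shift [  1.2   1.7 -20. ] F [-0.1 -0.6 -0.4] w 36.9 j [ 0.81  0.59 -0.18  0.   -0.8   0.37]
```

Request:
arm_command(
  increments=[
    [[0,0,0],[1,2,-6],1],
    [[0,0,0],[1,2,-11],1],
    [[0,0,0],[1,2,-16],1],
    [[0,0,0],[1,2,-18],1],
    [[0,0,0],[1,2,-18],1],
  ],
)

```text
clock: 21.3
position: [543.3, 337.2, 18.1]
ee_rot: [-0.693, 0.14, 0.694, 0.135]
contact_force: [0.1, 0.3, -0.6]
gripper_width: 37.2
```

```bash
python3 d.py 543.5 337 16.2 68
```

```text
t21.3 pos [543.3 337.2  18.1] phi -112.4 turn [ 0.3 -0.1] 0.4 shift [ 0.2 -0.2 -1.9] F [ 0.1  0.3 -0.6] w 37.2 j [ 0.81  0.62 -0.19  0.   -0.77  0.37]
```

Request:
arm_command(
  increments=[
    [[0,0,0],[0,0,-1],1],
    [[0,0,0],[0,0,-2],1],
    [[0,0,0],[0,0,-2],1],
    [[0,0,0],[0,0,-2],0],
    [[0,0,0],[0,0,-2],0],
  ],
)

```text
clock: 21.8
position: [543.3, 337.2, 16.2]
ee_rot: [-0.694, 0.14, 0.694, 0.136]
contact_force: [0.1, 0.1, 0.6]
gripper_width: 64.6
```

Request:
arm_command(
  increments=[
    [[0,0,0],[0,0,0],0],
    [[0,0,0],[0,0,0],0],
    [[0,0,0],[0,0,30],0],
    [[0,0,0],[0,0,70],0],
    [[0,0,0],[0,0,110],0],
  ],
)

```text
clock: 22.3
position: [543.0, 336.9, 126.9]
ee_rot: [-0.693, 0.14, 0.694, 0.135]
contact_force: [0.7, 0.3, -0.2]
gripper_width: 85.8
```

Request:
arm_command(
  increments=[
    [[0,0,0],[-40,20,20],0],
    [[0,0,0],[-80,40,40],0],
    [[0,0,0],[-120,60,60],0],
    [[0,0,0],[-150,90,70],0],
    [[0,0,0],[-170,130,70],0],
  ],
)

```text
clock: 22.8
position: [371.5, 467.7, 200.1]
ee_rot: [0.694, -0.138, -0.694, -0.136]
contact_force: [0.7, 0.3, -0.4]
gripper_width: 85.2
```

Request:
arm_command(
  increments=[
    [[0,0,0],[-40,30,10],0],
    [[0,0,0],[-80,60,20],0],
    [[0,0,0],[-120,90,20],0],
    [[0,0,0],[-150,110,20],0],
    [[0,0,0],[-165,120,20],0],
  ],
)

```text
clock: 23.3
position: [203.6, 589.4, 220.0]
ee_rot: [-0.694, 0.137, 0.694, 0.135]
contact_force: [0.1, 0.4, -0.1]
gripper_width: 85.7
```

```bash
python3 d.py 208 589 230 68; python3 - <<'E'
from meas import *
B=dict(A); B["shaft"]=(622,264,26,18,34);B["block"]=(444.5,239.5,28,18,34);B["hub"]=(531,164,29,24,36);B["knob"]=(543.5,337,34,22,40)
for n in("top","scene"): 
    im=imaging.get_image(n); measure(["shaft","block","hub","knob"],n,im,A=B,rad=55); measure(["tag","bush"],n,im,rad=50)
    if n=="scene": cv2.imwrite("pics/s6.png",cv2.resize(im[0][130:330,150:370],None,fx=3,fy=3,interpolation=cv2.INTER_CUBIC))
E
```

```text
t23.3 pos [203.6 589.4 220. ] phi -112.2 turn [ 0.1 -0. ] 0.2 shift [ 4.4 -0.4 10. ] F [ 0.1  0.4 -0.1] w 85.7 j [ 1.5   0.39 -0.01 -0.   -1.17 -0.31]
shaft        cen 622.1,264.8 rect 622.5,265.2 size 80x21 long-axis 17 z 24.4 n257 eqd 42
block        cen 443.3,239.3 rect 443.3,239.3 size 31x43 long-axis 179 z 26.5 n295 eqd 40
hub          cen 531.9,164.5 rect 531.5,164.5 size 33x33 long-axis 44 z 26.8 n138 eqd 34
knob         cen 541.5,335.0 rect 541.2,334.8 size 38x35 long-axis 89 z 32.3 n244 eqd 37
tag          cen 652.9,156.5 rect 652.7,156.7 size 25x59 long-axis 174 z 7.1 n268 eqd 42
bush         cen 737.5,176.5 rect 737.5,176.5 size 24x23 long-axis 43 z 22.0 n81 eqd 24
shaft        cen 623.2,265.1 rect 623.4,265.5 size 83x23 long-axis 18 z 26.2 n299 eqd 44
block        cen 444.4,239.5 rect 444.4,239.6 size 34x47 long-axis 176 z 28.3 n374 eqd 44
hub          cen 532.9,163.8 rect 532.0,164.2 size 32x36 long-axis 125 z 28.9 n155 eqd 35
knob         cen 542.1,336.7 rect 542.6,337.1 size 37x41 long-axis 128 z 34.1 n327 eqd 39
tag          cen 654.7,155.3 rect 654.8,154.8 size 30x63 long-axis 172 z 9.0 n282 eqd 46
bush         cen 739.0,176.3 rect 739.5,176.2 size 23x28 long-axis 130 z 23.8 n97 eqd 26
```

View pics/s6.png

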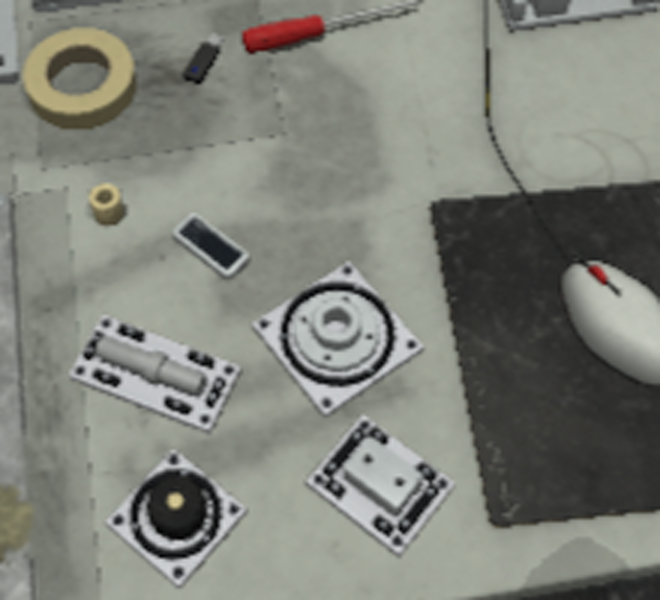

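All four parts sit inside their locators: knob (175,505), shaft (150,362), flange (335,330) and block (383,472). Each part's top rose by about 8 mm, and the bush (107,203) and tag (210,245) are where they were. Handing in.

```bash
python3 -c "
from bench import arm; print(arm.job_done())"
```

```text
the job is handed in; nothing more can be done
None
```

The block, flange, shaft and knob are each in their own nest and released. The arm was drawn back clear, and the job was handed in at about 23 s of the 96 s allowed. The hand-in returned no verdict.

- **Position:** both cameras put each part about 1–3 mm from its nest centre, against the 9 mm allowed.
- **Seating:** all four tops rose by about 8 mm, the nest floor height, so they read as fully down. The block and shaft lie along their nests to within about 5°.
- **Bush and tag:** they read within about 1 mm of where they started.

**Disagreements:** the two cameras' heights differ by about 2 mm, a constant offset. The gripper opening read 1.5–4.5 mm under the true part widths, probably finger give. The arm hid the block and shaft as they were lowered, so those went in by numbers and force and were checked once the arm had moved away.

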